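# Load two storage cartridges into latched reader docks

## Robot

A 6-joint arm with a two-finger parallel gripper is mounted at the origin on the work surface. World frame = base frame: x ahead of the robot, y to its left, z up, the work surface at z = 0. Lengths are in mm, angles in degrees, forces in N, time in s.
With the tool pointing down it reaches from about 350 to 850 mm from the base axis. Payload 8.1 kg.
Tool frame: the origin (TCP) lies at the very end of the fingers, on their centre line; the grasp point (between the pads) lies 19 mm behind it; z points along the fingers, y is the direction in which the jaws open and shut (so a half turn about z gives the same grasp; the last joint's range is limited). The gripper opens to 85 mm and grips with 20 to 120 N. Pads are 22 mm wide; open, the fingers measure 114 mm over their backs; the gripper's body (76 mm by 85 mm) begins 54 mm behind the grasp point. The pads swing forward as they close: fully open they stand 13 mm farther back than shut.
Start: joints at [-80.581, 7.471, 85.268, -0, 87.261, -4.893], TCP at [148.346, -581.377, 231.292] pointing down, gripper open.
Joint ranges: [-169.43, 169.43], [-51.17, 129.36], [1.28, 143.12], [-76.62, 256.62], [0, 156.53], [-152.29, 152.29]. Speed limits (degrees/s): [136.94, 136.94, 159.86, 180, 180, 180].

## Interface

Orientations are given as [roll, pitch, yaw] about the fixed x, y, z axes, in that order (R = Rz(yaw) Ry(pitch) Rx(roll)).
In Python, from bench import r gives the robot as it stands.
- The arm moves only by the shell command python3 -m crank 'ROWS' [OPENING] [FORCE]. ROWS is JSON, a list that holds one entry, the list of rows, each a list of 6 numbers: the shift along the tool's x, y, z in m, then the turn, a rotation vector about the tool's x, y, z in rad. A call has 1 to 10 rows; each row is the pose to reach, as a shift and turn from the pose measured when the call began, along the tool's axes at that moment; what a row does not reach only later rows make up. A row lasts 1/8 s, in which the tool goes at most 62.5 mm and 10.7 degrees, less where a joint would pass 70% of its speed; a pose out of reach is approached as far as the arm can. A call with a gripper value outside its range is refused whole. OPENING is the closure, from 0 (fully open) to 1 (shut), set as the call begins (- or left out, the last holds). The fingers move at their own pace and stop on an object; FORCE is the grip in N (left out, the last holds). Time passes only in rows, so rows that repeat a pose let the fingers close. It gives the time, the measured TCP pose, the force and the opening at its end, in the units of the state.
- r.sense(): the state, without advancing time (a new reading comes with each control period).
- r.snapshot(name): name is "scene" or "side" or "wrist"; returns (picture, depth): 480x640x3 uint8, blue, green, red; 480x640 float32, mm along the optical axis (not along the pixel's ray), 0 where there is no reading.
- r.get_calibration(name): a dict with "mtx" (3x3 intrinsics, pixels), "k1" (the pictures are not rectified: a ray, as slopes to the right and down, at radius r is drawn at 1 + k1 r^2 times it, then the intrinsics apply), "cam_to_world" (4x4, takes a point from camera to world coordinates). Camera axes: x right, y down, z forward; pixel columns grow to the right and rows downward; lengths in mm; the calibration is good to about 2 mm. A picture is of the moment at which its call begins: read the wrist's pose just before it. get_calibration takes no time and is no camera call; for the wrist camera it gives the pose at the moment of the call.
- r.hand_in(): hands the job in, once; it reports no verdict.
Trained networks look in the newest picture that a camera, given by its name, has taken for a name from the list of things; names that differ only in an ending like _2 or _b are one class to them, and where a whole thing is asked for, a point or a joint stands for the part that bears it (a point fixed in the world has none). Each returns a list of dicts, best first, with "conf" (0 to 1); they miss things now and then, are a little off and sometimes report something else, mostly with a low value. They report only what shows in the picture. A call takes as long as a camera call.
- r.look_for(thing, camera): "extent" ([left, top, right, bottom] in pixels, round what is visible of it).
- r.landmark_of(thing, camera): "pixel" ([column, row] in pixels: a listed point, or the origin of a listed thing).
The state is a dict: "time": time; "joint_pos": joint angles; "qd": joint speeds; "joint_efforts": joint torques, N m; "tool_pos": TCP position; "tcp_rot": TCP orientation; "ft_force": force on the tool from outside, world axes, zero at the start; "wrist_torque": the same for the moment, N m; "finger_gap": finger opening in mm.
Only numpy, scipy, OpenCV 4.12 (cv2) and the standard library are available. Lean on these libraries where they do the work, as an engineer would, in place of code of your own. Each camera call takes 0.05 s, during which the arm holds its last target.

## Task

Load both image-archive cartridges lying on the desk, each into the reader dock of its own width, nose (brass contact) end first. Lay the cartridge on the dock's apron, then press the latch plate down and keep it down while you slide the cartridge fully home, and let go so that the latch springs up behind it. Do not shift or knock over the bottle, the shaker or the hand stamp.

Things in the scene. Friction and masses are not known exactly. Their poses are not given: they have to be found in the camera images.
- cart_wide_mid (a point): Middle of the wide cartridge (loose, black plastic, about 280 g), a slab 100 long (x) x 82 wide (y) x 20 mm thick, flat on the desk; the point is 10 mm above its underside. +x points to its nose end. A grey grip fin 46 (x) x 14 (y) x 16 mm tall stands mid-top, 10 to 26 mm above this point.
- cart_wide_nose (a point): Middle of the wide cartridge's nose end, 50 mm along +x from its middle. The last 12 mm here are stepped in to 70 mm wide and end in a brass contact strip; the tail end is square and plain.
- dock_wide: Grey dock for the wide cartridge, fixed, 116 mm wide. Origin: desk level under the bay mouth; +x points into the bay. Apron: beds 28 mm above the desk, x -127 to -14 mm, with a 50 mm wide channel along the middle; a cartridge is laid across the beds. From x -60 to 0, 12 mm tall guide walls narrow from 110 to 85 mm apart.
- dock_wide_home (a point): Where the middle of the wide cartridge lies when fully home: 51 mm inside the bay mouth, 38 mm above the desk; axes as the dock's. The nose is then at the stop wall (64 mm tall) and the tail 1 mm inside the mouth. Bay: 85 mm wide, floor level with the beds; lips 50 to 55 mm up, 69 mm apart, leave only the fin a way from above.
- latch_wide (a joint): Latch travel: a metal plate with two teeth that moves straight down. 0 = up (rest), 0.0125 = bottom. A spring takes about 3 N to start and 7 N at the bottom and lifts it when let go. A cartridge passes over the teeth only while it is held down 8 mm or more. Once the tail has passed them the teeth can rise behind it.
- latch_wide_pad (a point): Ribbed finger pad on top of the latch plate, 140 mm in front of the bay mouth, on the centre line; axes as the dock's. The plate is flat, 44 mm wide, from dock x -165 to -4 mm, its top 26 mm above the desk at rest. Shut fingers can press it behind the cartridge's tail, then slide along it, between the teeth, pushing the cartridge.
- latch_wide_teeth (a point): Point midway between the latch's two teeth, level with their tops: 8 mm in front of the bay mouth, 35 mm above the desk at rest (7 mm above the beds). The teeth are square, without ramps, dock x -12 to -4 mm, one on each side, 25 to 40 mm off the centre line; the 50 mm between them is free for the fingers.
- cart_narrow_mid (a point): Middle of the narrow cartridge (loose, black plastic, about 220 g), a slab 100 long (x) x 66 wide (y) x 20 mm thick, flat on the desk; the point is 10 mm above its underside. +x points to its nose end. A grey grip fin 46 (x) x 14 (y) x 16 mm tall stands mid-top, 10 to 26 mm above this point.
- cart_narrow_nose (a point): Middle of the narrow cartridge's nose end, 50 mm along +x from its middle. The last 12 mm here are stepped in to 54 mm wide and end in a brass contact strip; the tail end is square and plain.
- dock_narrow: Grey dock for the narrow cartridge, fixed, 100 mm wide. Origin: desk level under the bay mouth; +x points into the bay. Apron: beds 28 mm above the desk, x -127 to -14 mm, with a 50 mm wide channel along the middle; a cartridge is laid across the beds. From x -60 to 0, 12 mm tall guide walls narrow from 94 to 69 mm apart.
- dock_narrow_home (a point): Where the middle of the narrow cartridge lies when fully home: 51 mm inside the bay mouth, 38 mm above the desk; axes as the dock's. The nose is then at the stop wall (64 mm tall) and the tail 1 mm inside the mouth. Bay: 69 mm wide, floor level with the beds; lips 50 to 55 mm up, 53 mm apart, leave only the fin a way from above.
- latch_narrow (a joint): Latch travel: a metal plate with two teeth that moves straight down. 0 = up (rest), 0.0125 = bottom. A spring takes about 3 N to start and 7 N at the bottom and lifts it when let go. A cartridge passes over the teeth only while it is held down 8 mm or more. Once the tail has passed them the teeth can rise behind it.
- latch_narrow_pad (a point): Ribbed finger pad on top of the latch plate, 140 mm in front of the bay mouth, on the centre line; axes as the dock's. The plate is flat, 44 mm wide, from dock x -165 to -4 mm, its top 26 mm above the desk at rest. Shut fingers can press it behind the cartridge's tail, then slide along it, between the teeth, pushing the cartridge.
- latch_narrow_teeth (a point): Point midway between the latch's two teeth, level with their tops: 8 mm in front of the bay mouth, 35 mm above the desk at rest (7 mm above the beds). The teeth are square, without ramps, dock x -12 to -4 mm, one on each side, 25 to 32 mm off the centre line; the 50 mm between them is free for the fingers.
- bottle: Bystander: amber water bottle, 66 mm diameter, 190 mm tall, standing; origin at its foot.
- shaker: Bystander: white shaker bottle, 72 mm diameter, 170 mm tall, standing; origin at its foot.
- stamp: Bystander: turned wooden hand stamp, 32 mm diameter, 66 mm tall, standing between the docks; origin at its foot.

How it is judged (in metres and radians):
On the way, in this order (a step that is already met when the one before it is completed fails the run):
1. a first cartridge, either one, is home in its own dock with the latch up behind it (((x of cart_wide_mid in the frame of dock_wide between 0.044 and 0.058 m and y of cart_wide_mid in the frame of dock_wide between -0.006 and 0.006 m and z of cart_wide_mid in the frame of dock_wide between 0.032 and 0.044 m and x of cart_wide_nose in the frame of dock_wide above 0.092 m and angle between cart_wide_mid's own z axis and vertical below 0.1 rad and value of joint latch_wide below 0.003 m) or (x of cart_narrow_mid in the frame of dock_narrow between 0.044 and 0.058 m and y of cart_narrow_mid in the frame of dock_narrow between -0.006 and 0.006 m and z of cart_narrow_mid in the frame of dock_narrow between 0.032 and 0.044 m and x of cart_narrow_nose in the frame of dock_narrow above 0.092 m and angle between cart_narrow_mid's own z axis and vertical below 0.1 rad and value of joint latch_narrow below 0.003 m))), for 0.2 s.
2. both cartridges are home in their own docks with the latches up behind them (x of cart_wide_mid in the frame of dock_wide between 0.044 and 0.058 m and y of cart_wide_mid in the frame of dock_wide between -0.006 and 0.006 m and z of cart_wide_mid in the frame of dock_wide between 0.032 and 0.044 m and x of cart_wide_nose in the frame of dock_wide above 0.092 m and angle between each of cart_wide_mid, cart_narrow_mid's own z axis and vertical below 0.1 rad and value of joint each of latch_wide, latch_narrow below 0.003 m and x of cart_narrow_mid in the frame of dock_narrow between 0.044 and 0.058 m and y of cart_narrow_mid in the frame of dock_narrow between -0.006 and 0.006 m and z of cart_narrow_mid in the frame of dock_narrow between 0.032 and 0.044 m and x of cart_narrow_nose in the frame of dock_narrow above 0.092 m), for 0.2 s.
At the end, for the whole second after the job is handed in: Each cartridge lies flat (0.1 rad) in the dock of its own width, nose first: its middle 44 to 58 mm inside the bay mouth, within 6 mm of the centre line, 32 to 44 mm above the desk, nose over 92 mm inside; each latch is back up within 3 mm of rest (all of step 2); the robot touches nothing.
It fails at once if the bottle is shifted by more than 30 mm or tipped (distance of bottle from where it was at the start of the episode above 0.03 m or angle between bottle's own z axis and vertical above 0.3 rad).
It fails at once if the shaker is shifted by more than 30 mm or tipped (distance of shaker from where it was at the start of the episode above 0.03 m or angle between shaker's own z axis and vertical above 0.3 rad).
It fails at once if the stamp is shifted by more than 30 mm or tipped (distance of stamp from where it was at the start of the episode above 0.03 m or angle between stamp's own z axis and vertical above 0.3 rad).
It also fails if it takes over 72 s, if anything falls off the work surface, if the arm or the gripper's body presses on something with over 40 N, if the wrist force passes 120 N, or if a joint passes its speed limit or range.

## Working session

There is one attempt and no reset: what is moved stays moved. The work goes in short steps, Python scripts to look and compute and a shell command to move; the robot and the scene stay as the last step left them, time stands still between calls to the robot, and variables do not carry over. Pictures are saved under pics/ and viewed, and the job is handed in when it is done.

```bash
ls; mkdir -p pics
python3 - <<'E'
from bench import r
import cv2,numpy as np
print(r.sense())
for c in ["scene","side","wrist"]:
    im,d=r.snapshot(c); cv2.imwrite(f"pics/{c}0.png",im); np.save(f"pics/{c}0.npy",d)
    k=r.get_calibration(c); print(c,k)
E
```

```text
pics
{'time': 0.0, 'joint_pos': array([-8.05787614e+01,  7.51635140e+00,  8.53281154e+01,  2.20478876e-04,
        8.72615728e+01, -4.89317158e+00]), 'qd': array([-0.01320541,  0.03503025,  0.0922381 , -0.07797886,  0.11685657,
       -0.09741883]), 'joint_efforts': array([-2.34499981e-03, -5.69397783e+01, -5.00556099e+01, -3.09490097e-04,
        1.48916454e-02,  7.43584701e-05]), 'tool_pos': array([ 148.2785267 , -580.83031759,  230.24262429]), 'tcp_rot': array([-1.79894366e+02, -9.26437890e-03,  1.43143909e+01]), 'ft_force': array([0.47194486, 1.13945963, 0.19030295]), 'wrist_torque': array([ 0.02556729, -0.00316282,  0.03937463]), 'finger_gap': 85.47900712609548}
scene {'mtx': array([[468.47648056,   0.        , 319.92829503],
       [  0.        , 468.47648056, 243.31118011],
       [  0.        ,   0.        ,   1.        ]]), 'k1': -0.05735654365184181, 'cam_to_world': array([[ 4.57312944e-01,  7.52673841e-01, -4.73652784e-01,
         1.01340810e+03],
       [ 8.89305830e-01, -3.87116293e-01,  2.43466867e-01,
        -2.41282600e+02],
       [-1.07568112e-04, -5.32562733e-01,
[... 542 characters left out ...]
74681338e-01, -7.37981154e-01,
         8.97462682e+02],
       [ 0.00000000e+00,  0.00000000e+00,  0.00000000e+00,
         1.00000000e+00]])}
wrist {'mtx': array([[366.43127821,   0.        , 322.48897704],
       [  0.        , 366.43127821, 234.32226492],
       [  0.        ,   0.        ,   1.        ]]), 'k1': -0.0070124318429570075, 'cam_to_world': array([[ 2.48628411e-01, -9.29138828e-01, -2.73651150e-01,
         2.17536731e+02],
       [-9.68597797e-01, -2.38933884e-01, -6.87670504e-02,
        -5.63791630e+02],
       [-1.49039561e-03,  2.82155343e-01, -9.59367573e-01,
         3.73637166e+02],
       [ 0.00000000e+00,  0.00000000e+00,  0.00000000e+00,
         1.00000000e+00]])}
```

View pics/scene0.png

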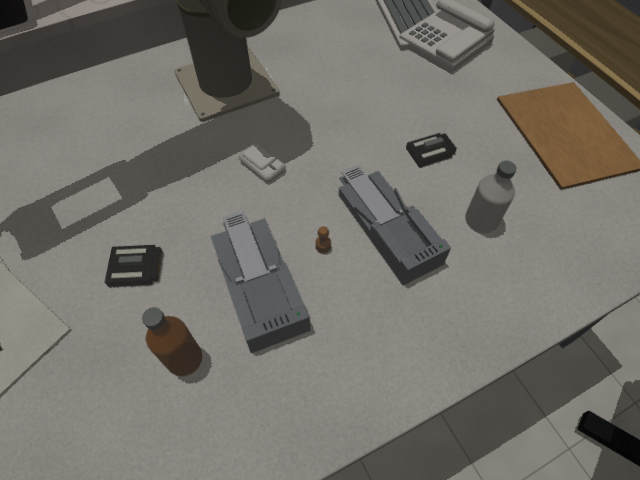

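View pics/side0.png

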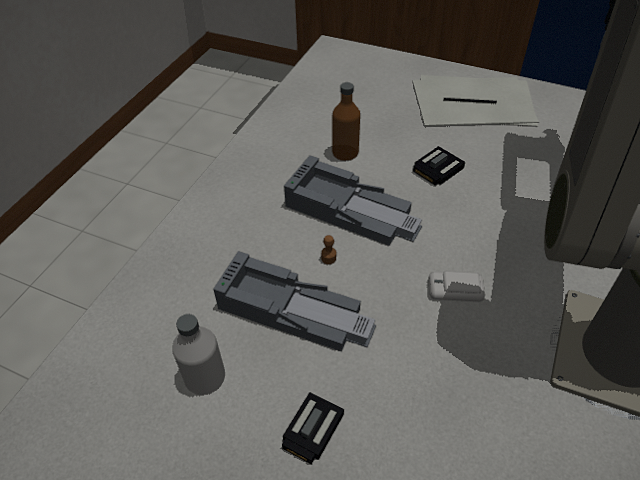

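View pics/wrist0.png

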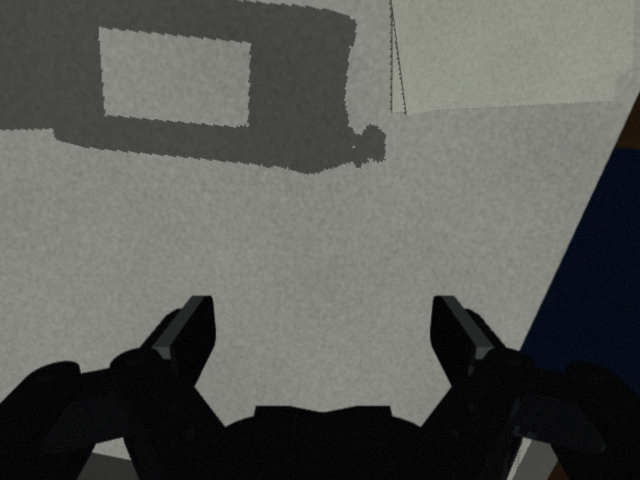

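The scene picture shows one cartridge at (133,266) by the amber bottle, and the other at (432,149) near the shaker. The docks are at (260,280) and (393,222), and the stamp at (323,240) stands between them. Next I'll run the networks on these pictures.

```bash
cat > h.py <<'E'
from bench import r
import numpy as np,cv2
def ray(c,px,k=None):
    k=k or r.get_calibration(c); M=np.array(k["mtx"]); x=(px[0]-M[0,2])/M[0,0]; y=(px[1]-M[1,2])/M[1,1]
    rd=np.hypot(x,y); ru=rd
    for _ in range(20): ru=rd/(1+k["k1"]*ru**2)
    s=ru/rd if rd>0 else 1
    T=np.array(k["cam_to_world"]); return T[:3,3],T[:3,:3]@np.array([x*s,y*s,1])
def onz(c,px,z,k=None):
    o,d=ray(c,px,k); return o+d*(z-o[2])/d[2]
def proj(c,P,k=None):
    k=k or r.get_calibration(c); T=np.array(k["cam_to_world"]); p=T[:3,:3].T@(np.array(P,float)-T[:3,3]); x,y=p[0]/p[2],p[1]/p[2]; f=1+k["k1"]*(x*x+y*y)
    M=k["mtx"]; return np.array([M[0,0]*x*f+M[0,2],M[1,1]*y*f+M[1,2]])
E
python3 - <<'E'
from h import *
Z=dict(cart_wide_mid=10,cart_wide_nose=10,cart_narrow_mid=10,cart_narrow_nose=10,dock_wide=0,dock_wide_home=38,latch_wide_pad=26,latch_wide_teeth=35,dock_narrow=0,dock_narrow_home=38,latch_narrow_pad=26,latch_narrow_teeth=35,bottle=0,shaker=0,stamp=0)
for n,z in Z.items():
    for c in ("scene","side"):
        for o in r.landmark_of(n,c)[:2]:
            print(n,c,round(o["conf"],2),np.round(o["pixel"],1),np.round(onz(c,o["pixel"],z)[:2],1))
print(r.sense()["time"])
E
```

```text
cart_wide_mid scene 0.72 [134.3 264.2] [ 439.4 -360.8]
cart_wide_mid side 0.74 [436.7 171.8] [ 437.5 -344.2]
cart_wide_mid side 0.67 [287.3 311.5] [587.3 147.7]
cart_wide_nose scene 0.94 [158.9 260.5] [ 453.7 -314.1]
cart_wide_nose side 0.83 [427.7 172.5] [ 456.2 -333.6]
cart_narrow_mid scene 0.84 [428.7 148.2] [447.3 335.3]
cart_narrow_mid side 0.69 [311.7 428.2] [451.9 338.6]
cart_narrow_mid side 0.18 [260.4 287.7] [659.7 117.6]
cart_narrow_nose scene 0.91 [450.6 143.9] [459.2 389.6]
cart_narrow_nose side 0.74 [294.5 448.8] [462.9 380.4]
cart_narrow_nose side 0.54 [355.3 324.4] [459.6 124.8]
dock_wide scene 0.87 [257.3 284.2] [ 586.7 -158.9]
dock_wide side 0.73 [346.6 211.2] [ 586.7 -151.4]
dock_wide_home scene 0.79 [266.5 297.6] [ 639.5 -158.6]
dock_wide_home side 0.81 [327.3 186.9] [ 640.6 -169.7]
dock_wide_home side 0.21 [344.5 153. ] [ 649.2 -292.9]
latch_wide_pad scene 0.71 [238.5 223.9] [ 455.8 -141.4]
latch_wide_pad scene 0.29 [480.9 219.6] [673.9 306.7]
latch_wide_pad side 0.67 [407.2 220.3] [ 449.8 -151.3]
latch_wide_teeth scene 0.84 [256.1 270.2] [ 576.6 -152.7]
latch_wid
[... 280 characters left out ...]
side 0.58 [260.3 286.7] [648.7 133.6]
latch_narrow_pad scene 0.55 [354.6 175.3] [451.8 132.6]
latch_narrow_pad scene 0.32 [320.9 248.7] [585.4 -19.1]
latch_narrow_pad side 0.66 [356.4 325.8] [453.3 137.1]
latch_narrow_teeth scene 0.97 [391.2 220.4] [595.7 135.8]
latch_narrow_teeth side 0.67 [350.2 198.8] [ 581.3 -156.9]
latch_narrow_teeth side 0.57 [290.2 299.5] [585.1 136.5]
bottle scene 0.78 [181.2 359.1] [ 662.8 -339.8]
bottle side 0.73 [261.4 289.8] [659.9 114.9]
shaker scene 0.75 [478.3 220.1] [661.1 319. ]
shaker side 0.69 [207.7 374.3] [661.3 316.6]
stamp scene 0.7 [388.7 216.7] [566.3 153.1]
stamp scene 0.69 [321.9 248.5] [571.8  -9.8]
stamp side 0.86 [329.  257.8] [570.  -12.2]
1.65
```

```bash
cat >> h.py <<'E'
def cloud(c,d,k):
    M=k["mtx"]; T=np.array(k["cam_to_world"]); v,u=np.mgrid[0:480,0:640]
    pts=np.stack([u.ravel(),v.ravel()],1).astype(np.float64)[:,None]
    n=cv2.undistortPoints(pts,np.array(M),np.array([k["k1"],0,0,0,0.]))[:,0]
    z=d.ravel(); P=np.c_[n*z[:,None],z]@T[:3,:3].T+T[:3,3]
    return P.reshape(480,640,3)
E
python3 - <<'E'
from h import *
res=3; W,H=int(600/2),int(1000/2)
hm={}
for c in ("scene","side"):
    k=r.get_calibration(c); d=np.load(f"pics/{c}0.npy"); P=cloud(c,d,k); ok=d>0
    # desk level
    m=ok&(P[...,0]>350)&(P[...,0]<800)&(abs(P[...,1])<450)&(abs(P[...,2])<8)
    A=np.c_[P[m][:,:2],np.ones(m.sum())]; pl=np.linalg.lstsq(A,P[m][:,2],rcond=None)[0]; res_=P[m][:,2]-A@pl
    print(c,"desk plane",pl,"noise",res_.std(),m.sum())
    z=P[...,2]-(P[...,0]*pl[0]+P[...,1]*pl[1]+pl[2])
    for n,(x,y,rx,ry,z0) in dict(dw=(590,-155,180,95,14),dn=(590,137,180,90,14),cw=(442,-350,80,80,10),cn=(449,337,80,80,10)).items():
        m=ok&(abs(P[...,0]-x)<rx)&(abs(P[...,1]-y)<ry)&(z>z0)&(z<75)
        Q=P[m][:,:2].astype(np.float32); rect=cv2.minAreaRect(Q)
        h,_=np.histogram(z[m],bins=np.arange(10,72,3))
        print(c,n,m.sum(),np.round(rect[0],1),np.round(rect[1],1),round(rect[2],1)); print(h)
E
```

```text
scene desk plane [-7.08669648e-04  2.52891220e-04 -3.75370343e-01] noise 1.5827145082037566 63493
scene dw 7652 [ 570.  -155.4] [117.  292.1] 84.9
[   0   31   46   72  585 2720 1442  100   91  103   87   46   68  126
  621  560   67  519  358   10]
scene dn 6095 [571.9 136.8] [293.4 103.7] 1.4
[   0   57  102  132  523 1872  943  148  138  135  106   71   92  146
  449  513   63  343  259    3]
scene cw 1929 [ 441.2 -360.2] [102.5  83.5] 66.6
[ 63  60 475 986 130  24  22  41 115  13   0   0   0   0   0   0   0   0
   0   0]
scene cn 992 [451.2 338.6] [102.3  69.1] 85.4
[ 47  44 177 474 101  22  15  26  62  23   1   0   0   0   0   0   0   0
   0   0]
side desk plane [ 3.61402121e-04 -7.65215801e-04  9.50438788e-01] noise 1.78596020953346 58189
side dw 5931 [ 570.2 -155. ] [122.4 292.4] 85.3
[   0   74  130  146  594 1714 1079  237  181  199  132   80  100  151
  324  348   69  198  164   11]
side dn 7776 [572.1 136.5] [290.2 104.2] 1.3
[   0   84  131  220  892 2433 1201  211  211  214  125   89  122  193
  565  464   74  319  214   14]
side cw 1118 [ 441.8 -361.1] [105.9  86.3] 65.2
[ 51  58 258 488 134  13  14  30  57  12   3   0   0   0   0   0   0   0
   0   0]
side cn 2476 [452.  338.3] [101.  66.] 84.4
[  50   59  565 1271  245   19   15   48  161   43    0    0    0    0
    0    0    0    0    0    0]
```

Depth fits for both cameras agree with each other. The wide cartridge is at (441,-361) with yaw about 66°, and the narrow one at (452,338) with yaw about 85°. The wide dock has yaw -5° and the narrow dock +1.4°. I'll start with the wide cartridge and hover above it.

```bash
cat >> h.py <<'E'
from scipy.spatial.transform import Rotation as Ro
def delta(pos,yaw):
    s=r.sense(); R=Ro.from_euler("xyz",s["tcp_rot"],degrees=True); G=Ro.from_euler("xyz",[180,0,yaw],degrees=True)
    d=R.inv().apply(np.array(pos)-s["tool_pos"])/1000; w=(R.inv()*G).as_rotvec()
    print("delta m",np.round(d,4),"rot",np.round(w,4),"dist",round(np.linalg.norm(d)*1000),"deg",round(np.degrees(np.linalg.norm(w)),1), "t",s["time"])
def dk(o,yaw,x,y=0):
    a=np.radians(yaw); return np.array([o[0]+x*np.cos(a)-y*np.sin(a),o[1]+x*np.sin(a)+y*np.cos(a)])
DW=((588.,-157.0),-5.0); DN=((588.,137.2),1.4)
E
python3 -c "
from h import *
delta([441.5,-360.6,150],66)"
```

```text
delta m [ 0.3386 -0.1414  0.0813] rot [-1.000e-04 -1.000e-04 -9.021e-01] dist 376 deg 51.7 t 1.65
```

```bash
python3 -m crank '[[[0.05,-0.02,0,0,0,-0.15],[0.1,-0.04,0.02,0,0,-0.3],[0.15,-0.06,0.035,0,0,-0.45],[0.2,-0.085,0.05,0,0,-0.6],[0.25,-0.105,0.065,0,0,-0.75],[0.3,-0.125,0.075,0,0,-0.9],[0.339,-0.141,0.081,0,0,-0.902],[0.339,-0.141,0.081,0,0,-0.902],[0.339,-0.141,0.081,0,0,-0.902]]]'
python3 - <<'E'
from h import *
k=r.get_calibration("wrist"); im,d=r.snapshot("wrist"); cv2.imwrite("pics/w1.png",im); np.save("pics/w1.npy",d)
P=cloud("wrist",d,k); z=P[...,2]; s=r.sense(); print(s["tool_pos"],s["tcp_rot"])
near=(d>0)&(np.hypot(P[...,0]-441,P[...,1]+361)<90)
for lo,hi in((14,26),(31,42),(12,42)):
    m=near&(z>lo)&(z<hi); print(lo,m.sum(),cv2.minAreaRect(P[m][:,:2].astype(np.float32)),np.median(z[m]))
m=near&(abs(z)<6); print("desk",np.median(z[m]))
E
```

```text
time: 2.78
tool_pos: [441.7, -361.2, 150.4]
tcp_rot: [-180.0, 0.0, 66.0]
ft_force: [0.6, -0.3, 0.1]
finger_gap: 85.6
[ 441.43825127 -361.65388473  150.53910012] [1.79992233e+02 2.90125971e-02 6.59595693e+01]
14 11826 ((440.07952880859375, -361.5619201660156), (99.73213958740234, 82.12086486816406), 66.08501434326172) 20.637386254926213
31 1184 ((439.9113464355469, -361.70574951171875), (46.074851989746094, 13.87438678741455), 66.44458770751953) 36.46171348169838
12 13057 ((440.07952880859375, -361.5619201660156), (99.73213958740234, 82.12086486816406), 66.08501434326172) 20.727223418584572
desk 0.602800054081797
```

View pics/w1.png

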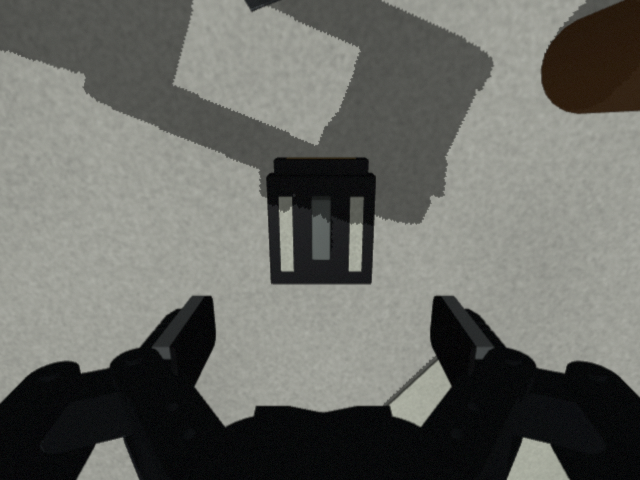

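The wrist view shows the cartridge centred at (321,228) with its stepped nose up at (321,165), so the nose points along tool +x. The fit is (440,-361.6), yaw 66.1. I'll descend and grip the fin.

```bash
python3 -c "
from h import *
delta([440,-361.7,22.5],66.1)"
```

```text
delta m [-0.0006 -0.0013  0.128 ] rot [ 0.0001  0.0005 -0.0025] dist 128 deg 0.1 t 2.825
```

```bash
python3 -m crank '[[[0,-0.001,0.04,0,0,-0.002],[-0.001,-0.001,0.085,0,0,-0.002],[-0.001,-0.001,0.115,0,0,-0.002],[-0.001,-0.001,0.127,0,0,-0.002],[-0.001,-0.001,0.128,0,0,-0.002]]]' 0.3 && python3 -m crank '[[[0,0,0,0,0,0],[0,0,0,0,0,0],[0,0,0,0,0,0],[0,0,0,0,0,0],[0,0,0,0,0,0],[0,0,0,0,0,0]]]' 1 60
python3 -c "
from h import *
delta([440,-361.7,100],66.1)"
```

```text
time: 3.45
tool_pos: [439.5, -362.7, 22.5]
tcp_rot: [-180.0, 0.0, 66.0]
ft_force: [0.2, -1.0, 0.4]
finger_gap: 59.7
time: 4.2
tool_pos: [440.3, -363.6, 24.1]
tcp_rot: [179.9, 0.1, 66.0]
ft_force: [-2.1, -0.2, 6.5]
finger_gap: 12.2
delta m [ 0.0015 -0.0009 -0.0759] rot [ 0.0018  0.0014 -0.0015] dist 76 deg 0.2 t 4.2
```

```bash
python3 -m crank '[[[0,0,-0.01,0,0,0],[0,0,-0.04,0,0,0],[0,0,-0.08,0,0,0],[0,0,-0.1,0,0,0],[0,0,-0.1,0,0,0]]]'
python3 - <<'E'
from h import *
k=r.get_calibration("wrist"); im,d=r.snapshot("wrist"); cv2.imwrite("pics/w2.png",im)
P=cloud("wrist",d,k); s=r.sense(); print(s["tool_pos"],s["tcp_rot"],s["ft_force"])
Q=(P-s["tool_pos"])@Ro.from_euler("xyz",s["tcp_rot"],degrees=True).as_matrix()
m=(d>0)&(abs(Q[...,0])<70)&(abs(Q[...,1])<60)&(Q[...,2]>-3)&(Q[...,2]<10)
print(np.median(Q[m][:,2]),cv2.minAreaRect(Q[m][:,:2].astype(np.float32)))
t=dk(*DW,-68); print(t); delta([*t,120],-5)
E
```

```text
time: 4.82
tool_pos: [441.2, -364.3, 125.9]
tcp_rot: [179.7, 0.2, 66.0]
ft_force: [1.0, -0.2, -3.4]
finger_gap: 12.2
[ 440.26288534 -363.39570997  123.95752822] [1.79869403e+02 9.04533785e-02 6.60196172e+01] [-0.4799896   0.50727026 -3.90057379]
1.5596989988462584 ((1.1934280395507812, 1.0869331359863281), (100.66902160644531, 82.34542083740234), 0.03175228461623192)
[ 520.25876053 -151.07340949]
delta m [ 0.2265 -0.0132  0.0036] rot [ 0.003  -0.      1.2395] dist 227 deg 71.0 t 4.875
```

View pics/w2.png

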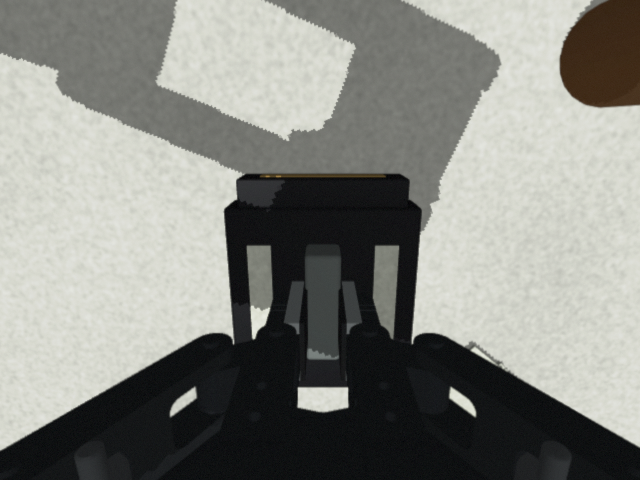

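The fin is held: nose at (322,177) with its brass edge visible, slab level and square to the tool. Next, carry it above the apron.

```bash
python3 -m crank '[[[0.03,-0.002,0,0,0,0.15],[0.06,-0.004,0,0,0,0.3],[0.09,-0.006,0,0,0,0.45],[0.12,-0.008,0,0,0,0.6],[0.15,-0.01,0,0,0,0.75],[0.18,-0.012,0,0,0,0.9],[0.21,-0.013,0,0,0,1.05],[0.2265,-0.013,0,0,0,1.2],[0.2265,-0.0132,0,0.002,0,1.2395],[0.2265,-0.0132,0,0.002,0,1.2395]]]'
python3 - <<'E'
from h import *
k=r.get_calibration("wrist"); im,d=r.snapshot("wrist"); cv2.imwrite("pics/w3.png",im)
P=cloud("wrist",d,k); s=r.sense(); print(s["tool_pos"],s["tcp_rot"],s["ft_force"])
# walls / lips of bay in nominal dock frame
o,y=DW; a=np.radians(y); D=np.stack([(P[...,0]-o[0])*np.cos(a)+(P[...,1]-o[1])*np.sin(a),-(P[...,0]-o[0])*np.sin(a)+(P[...,1]-o[1])*np.cos(a),P[...,2]],-1)
for lo,hi in((44,70),(58,70),(50,58)):
    m=(d>0)&(D[...,0]>-30)&(D[...,0]<150)&(abs(D[...,1])<75)&(D[...,2]>lo)&(D[...,2]<hi)
    if m.sum()>50: Q=D[m]; print(lo,m.sum(),cv2.minAreaRect(Q[:,:2].astype(np.float32)),np.percentile(Q,[1,99],axis=0).round(1).tolist())
E
```

```text
time: 6.12
tool_pos: [519.0, -150.3, 121.2]
tcp_rot: [-180.0, 0.2, -4.9]
ft_force: [0.1, 0.2, -3.8]
finger_gap: 12.5
[ 519.10293323 -150.65827024  121.61199369] [-1.79994574e+02  1.41374009e-01 -4.93431675e+00] [-0.08061171 -0.08465313 -2.84891865]
44 11309 ((31.34198570251465, 0.3391914367675781), (63.750343322753906, 117.071044921875), 0.1539938747882843) [[0.5, -57.2, 48.9], [62.4, 57.7, 57.3]]
50 10855 ((31.373424530029297, 0.3392753601074219), (63.68746566772461, 117.071044921875), 0.1539938747882843) [[1.0, -57.2, 50.2], [62.5, 57.7, 57.3]]
```

View pics/w3.png

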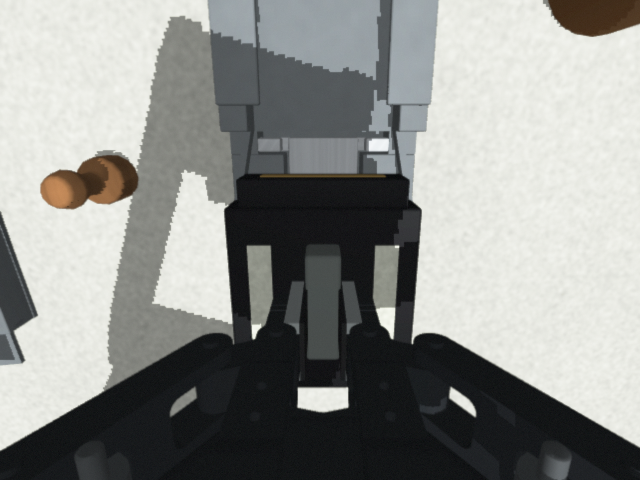

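The wide bay mouth lies within 0.5 mm of my nominal dock frame, and the nose at (322,177) is on its centre line. Next, lower it onto the beds.

```bash
sed -i 's/^DW=.*/DW=((588.,-156.7),-4.9); DN=((588.,137.2),1.4)/' h.py; python3 -c "
from h import *
delta([*dk(*DW,-69.2,1.1),51.5],-4.9)"
```

```text
delta m [ 0.0001 -0.001   0.0701] rot [-0.0001  0.0025 -0.0006] dist 70 deg 0.1 t 6.175
```

```bash
python3 -m crank '[[[0,-0.001,0.025,0,0.0025,0],[0,-0.001,0.05,0,0.0025,0],[0,-0.001,0.065,0,0.0025,0],[0,-0.001,0.07,0,0.0025,0],[0,-0.001,0.07,0,0.0025,0],[0,-0.001,0.07,0,0.0025,0]]]'; python3 -c "
from h import *
for i in range(3): print(r.sense()['tool_pos'],r.sense()['ft_force'])"
```

```text
time: 6.92
tool_pos: [519.4, -149.9, 52.1]
tcp_rot: [180.0, -0.0, -4.9]
ft_force: [-2.1, 0.9, -0.3]
finger_gap: 12.3
[ 519.41320386 -149.93936734   52.09011048] [-2.09554159  0.92626549 -0.25994835]
[ 519.41320386 -149.93936734   52.09011048] [-2.09554159  0.92626549 -0.25994835]
[ 519.41320386 -149.93936734   52.09011048] [-2.09554159  0.92626549 -0.25994835]
```

Contact: the z force went from -3.5 to -0.3 N. Now release and rise.

```bash
python3 -m crank '[[[0,0,0,0,0,0],[0,0,0,0,0,0],[0,0,0,0,0,0],[0,0,-0.02,0,0,0],[0,0,-0.06,0,0,0],[0,0,-0.08,0,0,0],[0,0,-0.08,0,0,0]]]' 0.5
python3 - <<'E'
from h import *
k=r.get_calibration("wrist"); im,d=r.snapshot("wrist"); cv2.imwrite("pics/w4.png",im)
P=cloud("wrist",d,k)
o,y=DW; a=np.radians(y); D=np.stack([(P[...,0]-o[0])*np.cos(a)+(P[...,1]-o[1])*np.sin(a),-(P[...,0]-o[0])*np.sin(a)+(P[...,1]-o[1])*np.cos(a),P[...,2]],-1)
m=(d>0)&(D[...,0]>-140)&(D[...,0]<0)&(abs(D[...,1])<60)&(D[...,2]>44)&(D[...,2]<54)
Q=D[m]; print(m.sum(),cv2.minAreaRect(Q[:,:2].astype(np.float32)),np.median(Q[:,2]))
delta([*dk(*DW,-145),80],-4.9); delta([*dk(*DW,-145),30],-4.9)
E
```

```text
time: 7.8
tool_pos: [520.9, -150.5, 134.3]
tcp_rot: [179.9, -0.3, -4.9]
ft_force: [0.1, 0.1, -0.3]
finger_gap: 43.0
15855 ((-58.8970947265625, -0.3335418701171875), (117.19256591796875, 114.79106903076172), 0.05831000208854675) 48.64980569980628
delta m [-0.0766  0.0007  0.0523] rot [ 0.0007 -0.0024 -0.0005] dist 93 deg 0.1 t 7.85
delta m [-0.0768  0.0007  0.1023] rot [ 0.0007 -0.0024 -0.0005] dist 128 deg 0.1 t 7.85
```

View pics/w4.png

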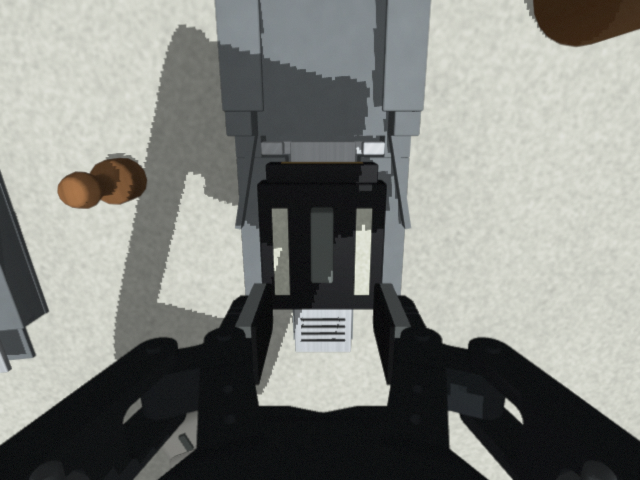

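The cartridge lies flat and centred, nose at (321,165) just short of the teeth. The ribbed pad is free behind the tail at (324,325). Next, shut the fingers, back off and come down over the pad.

```bash
python3 -m crank '[[[-0.03,0.001,0,0,-0.002,0],[-0.077,0.001,0.005,0,-0.002,0],[-0.077,0.001,0.04,0,-0.002,0],[-0.077,0.001,0.08,0,-0.002,0],[-0.077,0.001,0.1,0,-0.002,0],[-0.077,0.001,0.102,0,-0.002,0]]]' 1 60
python3 - <<'E'
from h import *
im,d=r.snapshot("side"); cv2.imwrite("pics/s5.png",im[80:330,180:520].repeat(2,0).repeat(2,1))
delta([*dk(*DW,-145),14.5],-4.9);delta([*dk(*DW,-11),14.5],-4.9)
E
```

```text
time: 8.6
tool_pos: [440.7, -143.5, 27.3]
tcp_rot: [-179.9, 0.3, -4.9]
ft_force: [0.0, -0.7, 0.9]
finger_gap: 0.1
delta m [0.0019 0.0003 0.014 ] rot [-0.0006  0.0031 -0.0005] dist 14 deg 0.2 t 8.65
delta m [0.1359 0.0002 0.0136] rot [-0.0006  0.0031 -0.0005] dist 137 deg 0.2 t 8.65
```

View pics/s5.png

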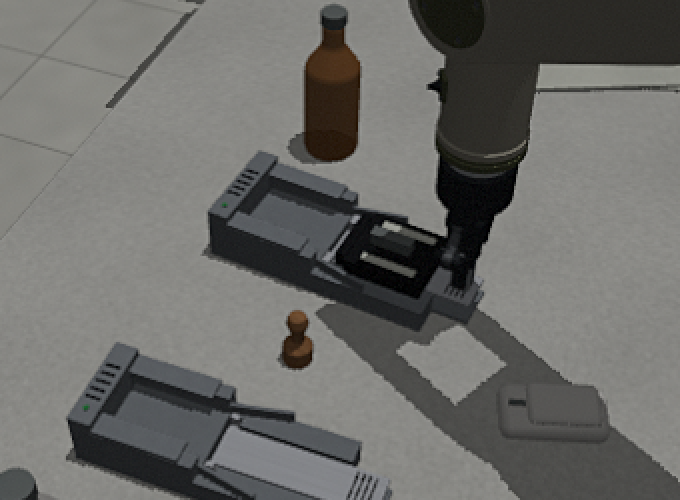

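The shut fingers stand on the pad behind the cartridge tail, at (460,285) in the enlarged crop. Next, press.

```bash
python3 -m crank '[[[0,0,0.006,0,0.002,0],[0,0,0.012,0,0.002,0],[0,0,0.014,0,0.002,0],[0,0,0.014,0,0.002,0],[0,0,0.014,0,0.002,0]]]'; python3 -c "
from h import *
delta([*dk(*DW,-11),14.5],-4.9)"
```

```text
time: 9.28
tool_pos: [442.9, -144.4, 15.6]
tcp_rot: [180.0, -0.1, -4.9]
ft_force: [0.6, -0.4, 6.3]
finger_gap: 0.0
delta m [ 0.1346 -0.0003  0.0013] rot [ 0.0004 -0.0013 -0.0005] dist 135 deg 0.1 t 9.275
```

6.3 N means about 10 mm of travel, so the teeth are clear. Now slide.

```bash
python3 -m crank '[[[0.008,0,0.001,0,-0.001,0],[0.018,0,0.001,0,-0.001,0],[0.028,0,0.001,0,-0.001,0],[0.038,0,0.001,0,-0.001,0],[0.048,0,0.001,0,-0.001,0],[0.058,0,0.001,0,-0.001,0],[0.068,0,0.001,0,-0.001,0],[0.078,0,0.001,0,-0.001,0],[0.088,0,0.001,0,-0.001,0],[0.095,0,0.001,0,-0.001,0]]]'
python3 - <<'E'
from h import *
im,d=r.snapshot("side"); cv2.imwrite("pics/s6.png",im[80:330,180:520].repeat(2,0).repeat(2,1))
delta([*dk(*DW,-11),14.5],-4.9)
E
```

```text
time: 10.52
tool_pos: [536.6, -152.5, 14.7]
tcp_rot: [180.0, 0.1, -4.9]
ft_force: [-9.4, 0.0, 9.2]
finger_gap: 0.5
delta m [ 0.0397 -0.0002  0.0004] rot [ 0.0002  0.0014 -0.0004] dist 40 deg 0.1 t 10.575
```

View pics/s6.png

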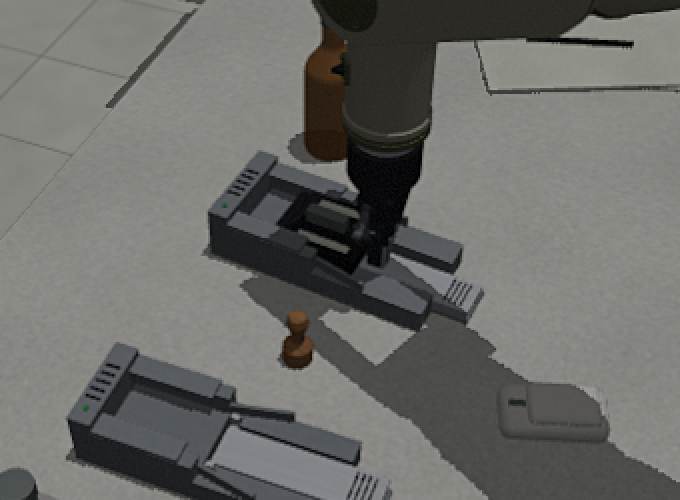

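The cartridge is in the bay mouth and going straight, with a 9 N push. Continue.

```bash
python3 -m crank '[[[0.008,0,0.001,0,0,0],[0.016,0,0.001,0,0,0],[0.023,0,0.001,0,0,0],[0.03,0,0.001,0,0,0],[0.035,0,0.001,0,0,0],[0.038,0,0.001,0,0,0],[0.04,0,0.001,0,0,0]]]'
python3 - <<'E'
from h import *
im,d=r.snapshot("side"); cv2.imwrite("pics/s7.png",im[80:330,180:520].repeat(2,0).repeat(2,1))
delta([*dk(*DW,-11),14.5],-4.9)
E
```

```text
time: 11.45
tool_pos: [576.0, -155.9, 13.9]
tcp_rot: [180.0, 0.3, -4.9]
ft_force: [-7.4, -0.5, 8.6]
finger_gap: -0.2
delta m [ 0.0008 -0.0002 -0.0006] rot [ 0.      0.0041 -0.0003] dist 1 deg 0.2 t 11.5
```

View pics/s7.png

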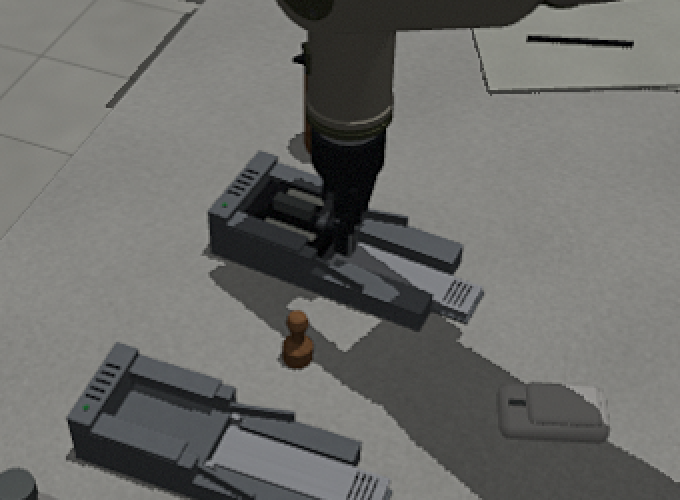

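```bash
python3 -m crank '[[[0.002,0,0,0,0,0],[0.004,0,0,0,0,0],[0.004,0,0,0,0,0]]]'; python3 -c "
from h import *
delta([*dk(*DW,-11),14.5],-4.9)"
```

```text
time: 11.88
tool_pos: [576.8, -155.9, 13.8]
tcp_rot: [-180.0, 0.7, -4.9]
ft_force: [-19.3, 2.8, 18.3]
finger_gap: 0.0
delta m [ 0.0002 -0.0002 -0.0007] rot [-0.0004  0.0118 -0.0002] dist 1 deg 0.7 t 11.875
```

The push force jumped to 19 N with no further travel, so the cartridge is at the stop. Back off a hair, then let the latch up.

```bash
python3 -m crank '[[[-0.003,0,0,0,0.01,0],[-0.004,0,-0.01,0,0.01,0],[-0.006,0,-0.03,0,0.01,0],[-0.01,0,-0.07,0,0.01,0],[-0.02,0,-0.12,0,0.01,0],[-0.03,0,-0.15,0,0.01,0],[-0.03,0,-0.15,0,0.01,0]]]'
python3 - <<'E'
from h import *
k=r.get_calibration("wrist"); im,d=r.snapshot("wrist"); cv2.imwrite("pics/w8.png",im)
P=cloud("wrist",d,k)
o,y=DW; a=np.radians(y); D=np.stack([(P[...,0]-o[0])*np.cos(a)+(P[...,1]-o[1])*np.sin(a),-(P[...,0]-o[0])*np.sin(a)+(P[...,1]-o[1])*np.cos(a),P[...,2]],-1)
m=(d>0)&(D[...,0]>10)&(D[...,0]<90)&(abs(D[...,1])<15)&(D[...,2]>57)&(D[...,2]<72)
Q=D[m]; print("fin",m.sum(),cv2.minAreaRect(Q[:,:2].astype(np.float32)),np.median(Q[:,2]))
m=(d>0)&(D[...,0]>-120)&(D[...,0]<-25)&(abs(D[...,1])<18)
print("plate z",np.median(D[m][:,2]))
m=(d>0)&(D[...,0]>-12)&(D[...,0]<-5)&(abs(D[...,1])<38)&(abs(D[...,1])>27)
print("teeth z",np.percentile(D[m][:,2],[10,50,90]), "tail/slab", )
m=(d>0)&(abs(D[...,1])<30)&(D[...,2]>44)&(D[...,2]<52); print(np.percentile(D[m][:,0],[1,99]))
s=r.sense();print(s["tool_pos"],s["time"]); delta([451.6,338.4,200],85)
E
```

```text
time: 12.75
tool_pos: [549.9, -154.2, 168.6]
tcp_rot: [179.9, -0.2, -4.9]
ft_force: [1.0, 0.0, -0.1]
finger_gap: 0.3
fin 1660 ((49.83744812011719, 0.7340235710144043), (45.38909149169922, 13.756762504577637), 0.35448506474494934) 64.4828159058668
plate z 215.71807949712354
teeth z [33.84641883 35.55966657 36.44954055] tail/slab
[  1.08407063 100.68834236]
[ 549.1514145  -153.85239023  166.18589462] 12.8
delta m [-0.1394 -0.4821 -0.0341] rot [ 8.0000e-04 -2.0000e-04 -1.5693e+00] dist 503 deg 89.9 t 12.8
```

View pics/w8.png

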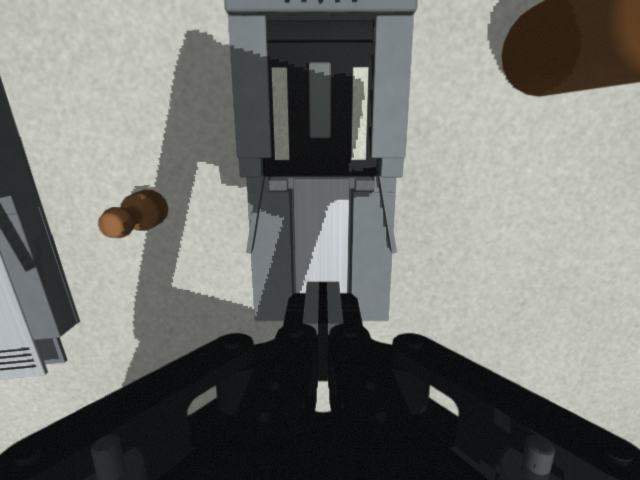

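The wide cartridge is home: fin centre at dock x 49.8, tail at 1 mm, tooth tops at 35 mm (pixels 277,184 and 364,184 stand behind the tail). Now the narrow one.

```bash
python3 -m crank '[[[-0.01,-0.04,-0.03,0,0,-0.17],[-0.03,-0.09,-0.034,0,0,-0.34],[-0.045,-0.145,-0.034,0,0,-0.51],[-0.06,-0.2,-0.034,0,0,-0.68],[-0.075,-0.255,-0.034,0,0,-0.85],[-0.09,-0.31,-0.034,0,0,-1.02],[-0.105,-0.365,-0.034,0,0,-1.19],[-0.12,-0.42,-0.034,0,0,-1.36],[-0.1394,-0.47,-0.02,0,0,-1.53],[-0.1394,-0.482,-0.01,0,0,-1.57]]]' 0.3
python3 -c "
from h import *
delta([451.6,338.4,150],85)"
```

```text
time: 14.05
tool_pos: [449.0, 340.6, 173.5]
tcp_rot: [-179.8, 0.1, 85.4]
ft_force: [-0.5, -0.6, 0.8]
finger_gap: 60.2
delta m [-0.0019  0.0028  0.0235] rot [-0.0028  0.0021  0.0071] dist 24 deg 0.5 t 14.05
```

```bash
python3 -m crank '[[[-0.002,0.003,0.02,-0.003,0.002,0.007],[-0.002,0.003,0.0235,-0.003,0.002,0.007],[-0.002,0.003,0.0235,-0.003,0.002,0.007]]]'
python3 - <<'E'
from h import *
k=r.get_calibration("wrist"); im,d=r.snapshot("wrist"); cv2.imwrite("pics/w9.png",im)
P=cloud("wrist",d,k); z=P[...,2]; s=r.sense(); print(s["tool_pos"],s["tcp_rot"])
near=(d>0)&(np.hypot(P[...,0]-451,P[...,1]-338)<85)
for lo,hi in((14,26),(31,42)):
    m=near&(z>lo)&(z<hi); q=cv2.minAreaRect(P[m][:,:2].astype(np.float32)); print(lo,m.sum(),q,np.median(z[m]))
delta([*q[0],22.5],85)
E
```

```text
time: 14.42
tool_pos: [451.8, 337.4, 149.5]
tcp_rot: [-179.9, 0.1, 84.9]
ft_force: [0.6, -0.8, 0.6]
finger_gap: 59.7
[452.1965651  337.65518331 150.2645435 ] [1.79992473e+02 2.10145613e-02 8.49283273e+01]
14 9409 ((450.93243408203125, 339.58929443359375), (100.77317810058594, 66.21845245361328), 84.79792785644531) 20.65791286803494
31 1218 ((450.987060546875, 340.0555114746094), (46.05479049682617, 14.00326919555664), 84.63463592529297) 36.47880363086932
delta m [ 0.0023 -0.0014  0.1278] rot [ 0.0001  0.0004 -0.0013] dist 128 deg 0.1 t 14.475
```

View pics/w9.png

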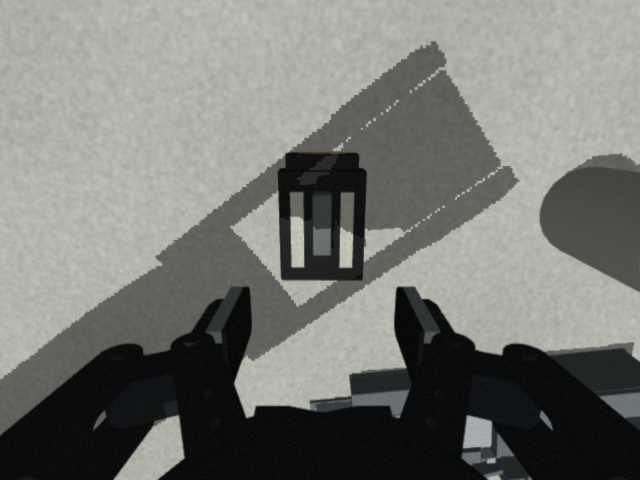

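The narrow cartridge is at (322,220) with its stepped nose up at (322,160), centred and square. Descend and grip.

```bash
python3 -m crank '[[[0.002,-0.001,0.04,0,0,0.002],[0.002,-0.001,0.085,0,0,0.002],[0.002,-0.001,0.115,0,0,0.002],[0.002,-0.001,0.127,0,0,0.002],[0.002,-0.001,0.128,0,0,0.002]]]' && python3 -m crank '[[[0,0,0,0,0,0],[0,0,0,0,0,0],[0,0,0,0,0,0],[0,0,0,0,0,0],[0,0,0,0,0,0]]]' 1 60 && python3 -m crank '[[[0,0,-0.01,0,0,0],[0,0,-0.04,0,0,0],[0,0,-0.08,0,0,0],[0,0,-0.1,0,0,0],[0,0,-0.1,0,0,0]]]'
python3 - <<'E'
from h import *
k=r.get_calibration("wrist"); im,d=r.snapshot("wrist"); cv2.imwrite("pics/w10.png",im)
P=cloud("wrist",d,k); s=r.sense(); print(s["tool_pos"],s["tcp_rot"],s["ft_force"])
Q=(P-s["tool_pos"])@Ro.from_euler("xyz",s["tcp_rot"],degrees=True).as_matrix()
m=(d>0)&(abs(Q[...,0])<70)&(abs(Q[...,1])<60)&(Q[...,2]>-3)&(Q[...,2]<10)
print(np.median(Q[m][:,2]),cv2.minAreaRect(Q[m][:,:2].astype(np.float32)))
delta([*dk(*DN,-70),120],1.4)
E
```

```text
time: 15.1
tool_pos: [451.8, 339.6, 22.7]
tcp_rot: [180.0, 0.0, 84.8]
ft_force: [-0.4, -0.5, 0.4]
finger_gap: 59.8
time: 15.72
tool_pos: [452.7, 340.2, 24.2]
tcp_rot: [179.9, -0.1, 84.8]
ft_force: [-1.2, -0.5, 6.0]
finger_gap: 12.0
time: 16.35
tool_pos: [453.7, 340.9, 126.2]
tcp_rot: [179.7, -0.2, 84.8]
ft_force: [-1.1, -0.0, -2.4]
finger_gap: 11.7
[452.6498578  340.22975385 124.2232952 ] [ 1.79839543e+02 -9.09483943e-02  8.47868659e+01] [ 0.01599304  0.14620238 -1.57950545]
1.7413478516043601 ((0.16163253784179688, 0.8118972778320312), (66.2251205444336, 101.2626724243164), 89.913818359375)
delta m [-0.198   0.0837  0.0041] rot [ 1.1000e-03 -3.3000e-03  1.4554e+00] dist 215 deg 83.4 t 16.4
```

View pics/w10.png

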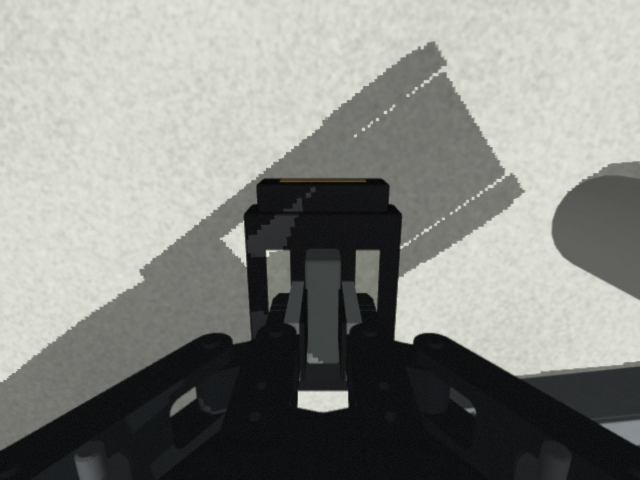

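The grip is good, with the brass nose at (322,181). Carry it to the narrow dock.

```bash
python3 -m crank '[[[-0.02,0.008,0,0,0,0.15],[-0.04,0.016,0,0,0,0.3],[-0.06,0.025,0,0,0,0.45],[-0.08,0.034,0,0,0,0.6],[-0.1,0.042,0,0,0,0.75],[-0.12,0.051,0,0,0,0.9],[-0.14,0.06,0,0,0,1.05],[-0.16,0.068,0,0,0,1.2],[-0.18,0.077,0,0,0,1.35],[-0.198,0.0837,0,0.001,-0.003,1.455]]]' && python3 -m crank '[[[0,0,0,0,0,0],[0,0,0,0,0,0]]]'
python3 - <<'E'
from h import *
k=r.get_calibration("wrist"); im,d=r.snapshot("wrist"); cv2.imwrite("pics/w11.png",im)
P=cloud("wrist",d,k); s=r.sense(); print(s["tool_pos"],s["tcp_rot"],s["ft_force"])
o,y=DN; a=np.radians(y); D=np.stack([(P[...,0]-o[0])*np.cos(a)+(P[...,1]-o[1])*np.sin(a),-(P[...,0]-o[0])*np.sin(a)+(P[...,1]-o[1])*np.cos(a),P[...,2]],-1)
m=(d>0)&(D[...,0]>-30)&(D[...,0]<150)&(abs(D[...,1])<70)&(D[...,2]>44)&(D[...,2]<70)
Q=D[m]; print(m.sum(),cv2.minAreaRect(Q[:,:2].astype(np.float32)),np.percentile(Q,[1,99],axis=0).round(1).tolist())
E
```

```text
time: 17.65
tool_pos: [516.6, 134.4, 121.5]
tcp_rot: [180.0, 0.2, 1.2]
ft_force: [-0.3, 0.3, -2.3]
finger_gap: 12.1
time: 17.9
tool_pos: [515.3, 134.5, 119.6]
tcp_rot: [180.0, 0.4, 1.3]
ft_force: [0.3, -0.8, -2.4]
finger_gap: 12.6
[515.62135464 134.7732719  120.14981473] [179.97083269   0.34402337   1.27639955] [ 0.32848989  0.90112814 -1.78376991]
10222 ((30.960060119628906, 0.28542327880859375), (56.97159194946289, 100.64337921142578), 0.28740763664245605) [[3.3, -49.2, 48.9], [58.3, 49.8, 57.3]]
```

View pics/w11.png

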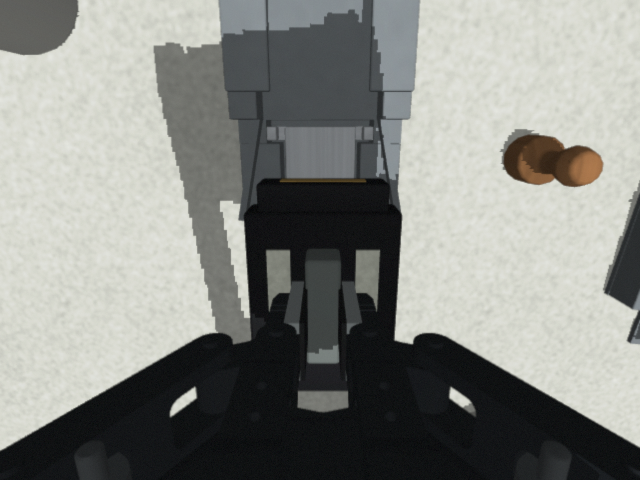

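The bay mouth sits 2.5 mm deeper than nominal and the yaw comes to 1.7°. Update and lower.

```bash
sed -i 's/DN=.*/DN=((590.5,137.5),1.7)/' h.py; python3 -c "
from h import *
delta([*dk(*DN,-68.2,0.8),51.5],1.7)"
```

```text
delta m [ 0.0071 -0.0014  0.0686] rot [ 0.0005  0.006  -0.0074] dist 69 deg 0.5 t 17.95
```

```bash
python3 -m crank '[[[0.007,-0.0014,0.025,0,0.005,-0.007],[0.007,-0.0014,0.05,0,0.005,-0.007],[0.007,-0.0014,0.065,0,0.005,-0.007],[0.007,-0.0014,0.069,0,0.005,-0.007],[0.007,-0.0014,0.069,0,0.005,-0.007],[0.007,-0.0014,0.069,0,0.005,-0.007]]]'
```

```text
time: 18.7
tool_pos: [522.3, 137.0, 52.2]
tcp_rot: [180.0, 0.0, 1.8]
ft_force: [-4.7, -0.4, 4.7]
finger_gap: 12.1
```

```bash
python3 -m crank '[[[0,0,0,0,0,0],[0,0,0,0,0,0],[0,0,0,0,0,0],[0,0,-0.02,0,0,0],[0,0,-0.06,0,0,0],[0,0,-0.08,0,0,0],[0,0,-0.08,0,0,0]]]' 0.5
python3 - <<'E'
from h import *
k=r.get_calibration("wrist"); im,d=r.snapshot("wrist"); cv2.imwrite("pics/w12.png",im)
P=cloud("wrist",d,k)
o,y=DN; a=np.radians(y); D=np.stack([(P[...,0]-o[0])*np.cos(a)+(P[...,1]-o[1])*np.sin(a),-(P[...,0]-o[0])*np.sin(a)+(P[...,1]-o[1])*np.cos(a),P[...,2]],-1)
m=(d>0)&(D[...,0]>-140)&(D[...,0]<-20)&(abs(D[...,1])<25)&(D[...,2]>59)&(D[...,2]<70)
Q=D[m]; print(m.sum(),cv2.minAreaRect(Q[:,:2].astype(np.float32)),np.median(Q[:,2]))
delta([*dk(*DN,-145),30],1.7)
E
```

```text
time: 19.58
tool_pos: [523.9, 137.2, 134.3]
tcp_rot: [-180.0, -0.2, 1.8]
ft_force: [0.2, -1.2, -0.0]
finger_gap: 42.6
1621 ((-68.49346160888672, 0.8690009117126465), (13.776116371154785, 45.9880485534668), 89.69873046875) 64.4855557042381
delta m [-0.0774  0.0015  0.1025] rot [-0.0001 -0.0007  0.0008] dist 128 deg 0.1 t 19.625
```

View pics/w12.png

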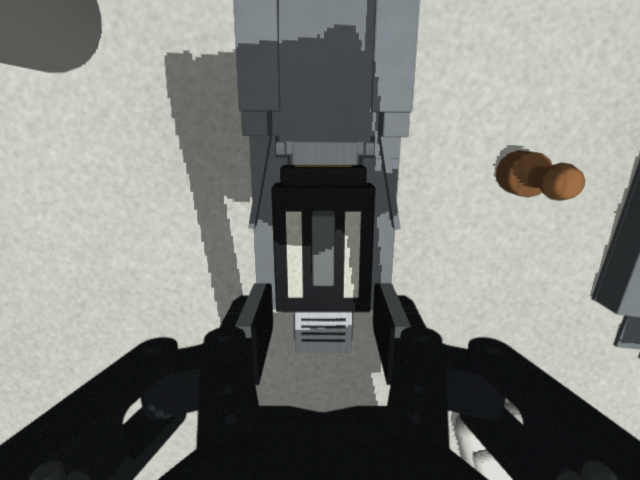

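The narrow cartridge is flat and centred (fin at dock x -68.5, y 0.9). Its nose at (322,167) is short of the teeth, and the pad at (324,330) is free.

```bash
python3 -m crank '[[[-0.03,0.0015,0,0,0,0],[-0.077,0.0015,0.005,0,0,0],[-0.077,0.0015,0.04,0,0,0],[-0.077,0.0015,0.08,0,0,0],[-0.077,0.0015,0.1,0,0,0],[-0.077,0.0015,0.102,0,0,0]]]' 1 60; python3 -m crank '[[[0,0,0.006,0,0,0],[0,0,0.012,0,0,0],[0,0,0.014,0,0,0],[0,0,0.014,0,0,0],[0,0,0.014,0,0,0]]]'
python3 - <<'E'
from h import *
im,d=r.snapshot("side"); cv2.imwrite("pics/s13.png",im[180:430,150:490].repeat(2,0).repeat(2,1))
delta([*dk(*DN,-11),14.5],1.7)
E
```

```text
time: 20.38
tool_pos: [443.2, 132.7, 27.4]
tcp_rot: [180.0, 0.3, 1.8]
ft_force: [0.4, -0.6, 0.8]
finger_gap: -0.4
time: 21.0
tool_pos: [444.2, 132.9, 14.5]
tcp_rot: [180.0, 0.2, 1.8]
ft_force: [-0.1, -0.2, 7.0]
finger_gap: -0.2
delta m [ 0.1354 -0.0002 -0.0004] rot [0.0005 0.003  0.0009] dist 135 deg 0.2 t 21.05
```

View pics/s13.png

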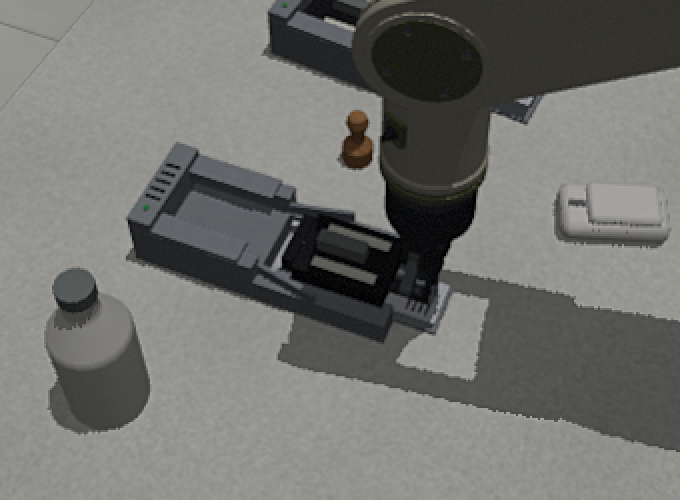

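The latch is down at 7 N and the fingers are behind the tail at (425,290). Slide.

```bash
python3 -m crank '[[[0.008,0,0.001,0,0.002,0],[0.018,0,0.001,0,0.002,0],[0.028,0,0.001,0,0.002,0],[0.038,0,0.001,0,0.002,0],[0.048,0,0.001,0,0.002,0],[0.058,0,0.001,0,0.002,0],[0.068,0,0.001,0,0.002,0],[0.078,0,0.001,0,0.002,0],[0.088,0,0.001,0,0.002,0],[0.095,0,0.001,0,0.002,0]]]'
python3 - <<'E'
from h import *
im,d=r.snapshot("side"); cv2.imwrite("pics/s14.png",im[180:430,150:490].repeat(2,0).repeat(2,1))
delta([*dk(*DN,-11),14.5],1.7)
E
```

```text
time: 22.3
tool_pos: [538.6, 135.8, 13.6]
tcp_rot: [180.0, 0.2, 1.8]
ft_force: [-8.3, -0.1, 10.6]
finger_gap: 0.1
delta m [ 0.0401 -0.0001 -0.0008] rot [0.0004 0.0019 0.0009] dist 40 deg 0.1 t 22.35
```

View pics/s14.png

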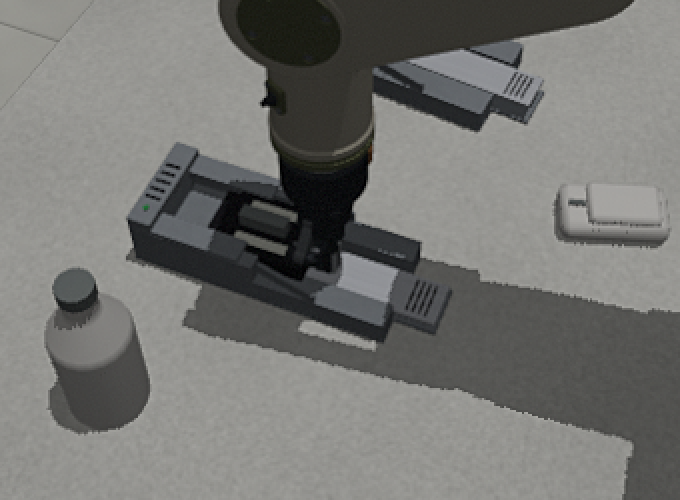

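It's entering the bay straight. Push on to the stop.

```bash
python3 -m crank '[[[0.008,0,0,0,0,0],[0.016,0,0,0,0,0],[0.023,0,0,0,0,0],[0.03,0,0,0,0,0],[0.035,0,0,0,0,0],[0.038,0,0,0,0,0],[0.04,0,0,0,0,0]]]'; python3 -m crank '[[[0.002,0,0,0,0,0],[0.003,0,0,0,0,0],[0.003,0,0,0,0,0]]]'; python3 -c "
from h import *
delta([*dk(*DN,-11),14.5],1.7)"
```

```text
time: 23.22
tool_pos: [578.6, 137.1, 14.0]
tcp_rot: [180.0, 0.2, 1.8]
ft_force: [-7.9, -1.0, 8.8]
finger_gap: 0.0
time: 23.6
tool_pos: [579.7, 137.2, 14.2]
tcp_rot: [180.0, 0.5, 1.8]
ft_force: [-10.6, -0.9, 11.7]
finger_gap: 0.1
delta m [-0.0002  0.     -0.0003] rot [0.0008 0.0083 0.0012] dist 0 deg 0.5 t 23.6
```

```bash
python3 -m crank '[[[0.002,0,0,0,0.006,0],[0.003,0,0,0,0.006,0],[0.003,0,0,0,0.006,0]]]'
```

```text
time: 23.98
tool_pos: [579.7, 137.2, 14.1]
tcp_rot: [179.9, 0.5, 1.8]
ft_force: [-15.8, -2.7, 14.2]
finger_gap: -0.2
```

The push force rises with no motion, so it's at the stop. Back off and release the latch.

```bash
python3 -m crank '[[[-0.003,0,0,0,0.008,0],[-0.004,0,-0.01,0,0.008,0],[-0.006,0,-0.03,0,0.008,0],[-0.01,0,-0.07,0,0.008,0],[-0.02,0,-0.12,0,0.008,0],[-0.03,0,-0.15,0,0.008,0],[-0.03,0,-0.15,0,0.008,0]]]'
python3 - <<'E'
from h import *
k=r.get_calibration("wrist"); im,d=r.snapshot("wrist"); cv2.imwrite("pics/w15.png",im)
def chk(D,d,hw):
    m=(d>0)&(D[...,0]>10)&(D[...,0]<90)&(abs(D[...,1])<15)&(D[...,2]>57)&(D[...,2]<72)
    Q=D[m]; print("fin",m.sum(),cv2.minAreaRect(Q[:,:2].astype(np.float32)),np.median(Q[:,2]))
    m=(d>0)&(D[...,0]>-11)&(D[...,0]<-5)&(abs(D[...,1])<hw)&(abs(D[...,1])>27)
    print("teeth z",np.percentile(D[m][:,2],[10,50,90]))
def df(P,o,y):
    a=np.radians(y); return np.stack([(P[...,0]-o[0])*np.cos(a)+(P[...,1]-o[1])*np.sin(a),-(P[...,0]-o[0])*np.sin(a)+(P[...,1]-o[1])*np.cos(a),P[...,2]],-1)
chk(df(cloud("wrist",d,k),*DN),d,31)
for c in("scene","side"):
    k=r.get_calibration(c); im,d=r.snapshot(c); cv2.imwrite(f"pics/{c}15.png",im); P=cloud(c,d,k)
    for n,D,hw in(("w",DW,38),("n",DN,31)):
        print(c,n)
        try: chk(df(P,*D),d,hw)
        except Exception as e: print(e)
print(r.sense())
E
```

```text
time: 24.85
tool_pos: [552.5, 136.9, 168.9]
tcp_rot: [180.0, -0.3, 1.8]
ft_force: [0.7, 0.4, -1.0]
finger_gap: -0.0
fin 1631 ((49.978092193603516, 0.8756380081176758), (13.549607276916504, 45.354827880859375), 89.79191589355469) 64.47591963161861
teeth z [ 5.6944574  35.49531491 36.34036473]
scene w
fin 174 ((51.529052734375, 0.7799129486083984), (47.04438400268555, 12.601397514343262), 0.38173285126686096) 62.619777137368715
teeth z [32.26216588 34.5386867  35.57525313]
scene n
fin 178 ((51.34346389770508, -0.06940364837646484), (16.158597946166992, 46.505008697509766), 87.59033966064453) 62.693595990481185
teeth z [362.78711077 424.28838529 480.75644077]
side w
fin 68 ((38.49787902832031, 0.21765422821044922), (22.374826431274414, 16.919775009155273), 0.37601861357688904) 63.88255331282528
teeth z [25.24584092 32.94718951 38.70915969]
side n
fin 205 ((50.03326416015625, 0.40335655212402344), (46.87995147705078, 16.46024513244629), 2.645524740219116) 63.99885759315396
teeth z [ 29.90078717 362.48021685 449.72764791]
{'time': 25.0, 'joint_pos': array([ 8.77802176e+00,  4.90666251e+00,  9.51668795e+01, -6.82167607e-02,
        8.00755617e+01,  9.70072414e+01]), 'qd': array([-0.17436157,  1.137333  ,  0.62141614,  0.05157672, -0.19972334,
       -0.06376658]), 'joint_efforts': array([ 6.57100487e-02, -5.49242914e+01, -4.99911475e+01, -2.39998990e-03,
        2.17287743e-02,  4.05569299e-04]), 'tool_pos': array([550.35240192, 136.3568045 , 163.60214058]), 'tcp_rot': array([1.79915146e+02, 1.39803092e-01, 1.78252143e+00]), 'ft_force': array([-0.50986208, -0.20186534,  0.02297493]), 'wrist_torque': array([ 0.01633507,  0.01861453, -0.01050624]), 'finger_gap': 0.17199986606424134}
```

View pics/w15.png

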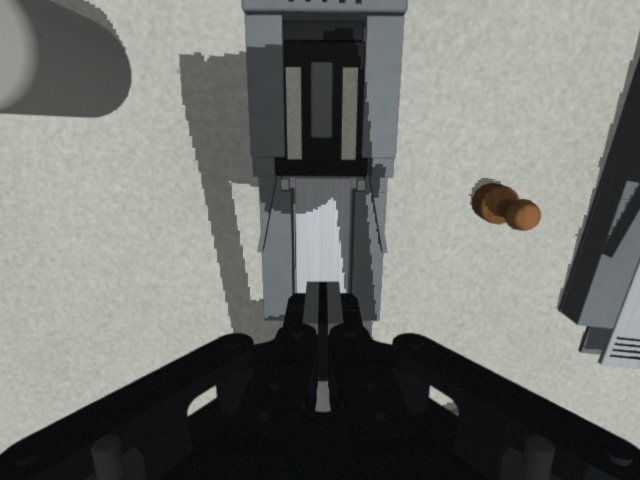

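View pics/scene15.png

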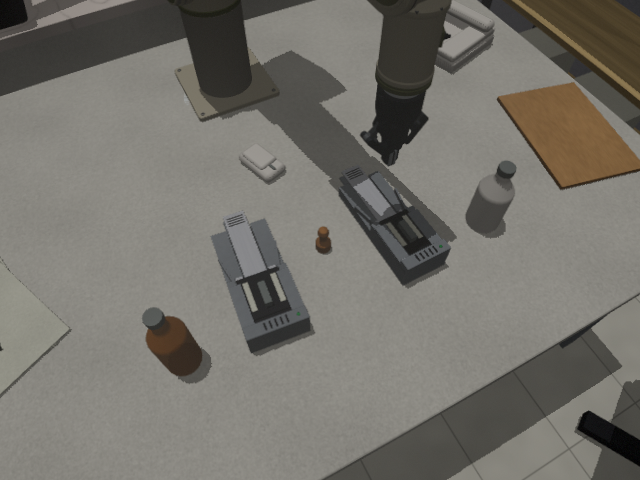

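The scene picture shows both cartridges home, at (265,295) wide and (405,232) narrow. The tooth tops are at 35 mm on both docks, and the bottle, shaker and stamp are where they started. The arm is clear and the wrist force is about 0, so I'm handing in.

```bash
python3 -c "
from bench import r
print(r.hand_in())"
```

```text
the job is handed in; nothing more can be done
None
```

I loaded both cartridges nose first, each into the dock of its own width, and handed the job in at about 25 s of the 72 s allowed. For each one I carried it by the fin to the apron, held the latch down about 10 mm or more, and pushed until the force rose at the stop. Then I let the latch up.

**Last checks:**
- **Cartridge position:** the wrist camera put both fin centres about 50 mm inside the bay mouth and less than 1 mm off the centre line, with fin tops about 64 mm above the desk, as they should be when home.
- **Latches:** the tooth tops measured about 35 mm up on both docks, which is the rest height, so the latches are up behind the tails.
- **Bystanders:** the bottle, shaker and stamp look unmoved in the picture; I did not measure them again.
- **Robot:** the gripper is clear of everything, with near-zero force at the wrist.

**Readings that disagreed:** these came from blocked or partial views.
- The scene and side cameras gave no usable tooth height for the narrow latch because the arm was in the way, so that check rests on the wrist camera alone.
- The side camera saw only part of the wide cartridge's fin and read 38 mm; the scene camera read 51.5 mm and the wrist camera 49.8 mm.

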